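# Shift the baking stones round and stand the ramekin in the freed corner

## Robot

A 6-joint arm with a two-finger parallel gripper is mounted at the origin on the work surface. World frame = base frame: x ahead of the robot, y to its left, z up, the work surface at z = 0. Lengths are in mm, angles in rad, forces in N, time in s.
With the tool pointing down it reaches from about 350 to 775 mm from the base axis. Payload 7.3 kg.
Tool frame: the origin (TCP) lies at the very end of the fingers, on their centre line; the grasp point (between the pads) lies bot.grip_point_offset behind it (bot.grip_point_offset is the distance from the TCP to the grasp point, in mm); z points along the fingers, y is the line along which they close (so a half turn about z gives the same grasp; the last joint's range is limited). The gripper opens to 92 mm and grips with 3 to 60 N. Pads are 19 mm wide; open, the fingers measure 130 mm over their backs; the gripper's body (75 mm by 190 mm) begins 47 mm behind the grasp point.
Start: joints at [-1.327, 0.342, 1.524, -0, 1.275, -0.146], TCP at [199.525, -485.628, 226.741] pointing down, gripper open.
Joint ranges: [-2.53, 2.53], [-0.77, 2.02], [0.04, 2.7], [-1, 4.14], [0.28, 2.66], [-3.11, 3.11]. Speed limits (rad/s): [2.57, 2.57, 3.14, 3.14, 3.14, 3.14].

## Interface

Orientations are given as [roll, pitch, yaw] about the fixed x, y, z axes, in that order (R = Rz(yaw) Ry(pitch) Rx(roll)).
In Python, from plant import bot gives the robot as it stands. The module is installed in compiled form; this text tells all that it offers.
- The arm moves only by the tool carry_out, never from a script. Its argument "plan" is a list of rows, each an object of numbers: "tx", "ty", "tz": the shift along the world's x, y, z in mm; "rx", "ry", "rz": the turn, a rotation vector about the world's x, y, z in rad. A call has 1 to 12 rows; each row shifts and turns the commanded pose from where the row before left it; what a row does not reach is not made up. A row lasts 1/10 s, in which the tool goes at most 50 mm and 8.59 degrees, less where a joint would pass 70% of its speed; a pose out of reach is approached as far as the arm can. A call with a gripper value outside its range is refused whole. "gripper" is the closure, from 0 (fully open) to 1 (shut), set as the call begins (left out, the last holds). The fingers move at their own pace and stop on an object; the grip force is fixed at half the most. Time passes only in rows, so rows that do not move let the fingers close. It gives the time, the measured TCP pose, the force, the opening and the grip force at its end, in the units of the state.
- bot.get_obs(): the state, without advancing time (a new reading comes with each control period).
- bot.capture(name): name is "scene" or "top"; returns the picture (384x512x3 uint8, red, green, blue); there is no depth.
- bot.camera_model(name): a dict with "camera_matrix" (3x3 intrinsics, pixels), "R" (3x3) and "t" (3): a world point X has camera coordinates R X + t. Camera axes: x right, y down, z forward; pixel columns grow to the right and rows downward; lengths in mm; the calibration is good to about 2 mm. A picture is of the moment at which its call begins. camera_model takes no time and is no camera call.
- bot.close_job(): hands the job in; it is judged then, once.
The state is a dict: "time": time; "joint_positions": joint angles; "dq": joint speeds; "tau": joint torques, N m; "tool_pos": TCP position; "tcp_rot": TCP orientation; "contact_force": force on the tool from outside, world axes, zero at the start; "moment": the same for the moment, N m; "grip_width": finger opening in mm; "finger_force": force on a finger pad.
Only numpy, scipy, OpenCV 4.12 (cv2) and the standard library are available. Lean on these libraries where they do the work, as an engineer would, in place of code of your own. Each camera call takes 0.05 s, during which the arm holds its last target. There are 200 camera calls.

## Task

Get the bake pan ready for the oven: the dark stone belongs in the hot back left corner and the ramekin in the front right one, by the door latch. Press lightly on the dark tile and slide it into the empty back left corner, fully home against the pan's wall, and only then slide the sand tile from the front right, in the same way, into the place the dark tile has left, without lifting either or shifting the red one. Then set the ramekin down gently and upright in the middle of the freed front right quarter and let go; leave everything else where it stands.

Things in the scene. Friction and masses are not known exactly. Their poses are not given: they have to be found in the camera images.
- bake_pan: square pale blue enamel bake pan, fixed on a dark grey mat; inside 204 x 204 mm, so tiles two by two have 4 mm of play; walls 5 mm thick; inner floor 5 mm, rim with its bead 26.5 mm above the counter. Origin at its centre on the counter; x to its back (away from the robot), y to its left, seen from the robot; yaw within 0.4 rad of the robot's x
- back_left (a point): middle of the back left quarter of the pan, on its floor (51 mm to the back and 51 mm to the left of the pan's centre): empty at the start; the dark tile ends here
- back_right (a point): middle of the back right quarter, on the pan's floor (farther right, 0.36 m or more to the right of the robot's x axis, stands a toaster oven 225 mm high: keep clear of it)
- front_left (a point): middle of the front left quarter, on the pan's floor
- front_right (a point): middle of the front right quarter, on the pan's floor: the sand tile is here at the start, the ramekin at the end
- dark_tile: charcoal-grey stone tile, 100 x 100 mm, hand cut: thickness between 8 and 18 mm (feel for the top); origin at the centre of its underside, z up, x, y along its sides; nothing to grip, it slides on the enamel (friction about 0.25) under shut fingertips pressed on its top with 10 to 15 N, which creep on it by up to 10 mm a slide; slid under over 25 N it cracks. Starts beside the empty corner, in the front left or back right quarter
- sand_tile: sand-coloured stone tile, 100 x 100 mm, hand cut: thickness between 8 and 18 mm (feel for the top); origin at the centre of its underside, z up, x, y along its sides; nothing to grip, it slides on the enamel (friction about 0.25) under shut fingertips pressed on its top with 10 to 15 N, which creep on it by up to 10 mm a slide; slid under over 25 N it cracks. At the start in the front right quarter
- red_tile: brick-red stone tile, 100 x 100 mm, hand cut: thickness between 8 and 18 mm (feel for the top); origin at the centre of its underside, z up, x, y along its sides; nothing to grip, it slides on the enamel (friction about 0.25) under shut fingertips pressed on its top with 10 to 15 N, which creep on it by up to 10 mm a slide; slid under over 25 N it cracks. Lies front left or back right, where the dark tile is not
- ramekin: pale green open ceramic ramekin, 45 mm high, 64 mm across its rim (the top 7 mm), 60 mm below the rim tapering to 56 at the foot, about 0.15 kg; stands upright on the counter to the left of the pan; origin at the centre of its underside, z up
- jar: closed clear glass jar with a steel lid, 84 mm across, 130 mm high, origin at the centre of its underside; leave alone
- loaf_pan: aluminium mini loaf pan, 90 x 150 mm at the rim, 48 mm high, origin at the centre of its underside; leave alone
- scoop: matte black plastic scoop, 170 mm long, 32 mm high, lying on the counter beyond the pan; origin at the back of its bowl; leave alone
Mind the look-alikes: they are no part of the job. There is more than one size of the dark_tile; the job needs the largest.

How it is judged (in metres and radians):
On the way, in this order (a step that is already met when the one before it is completed fails the run):
1. the dark tile lies in the back left corner, home against the wall it was slid towards (gap under 2.5 mm), the sand tile not yet moved (z of dark_tile in the frame of bake_pan below 0.008 m and x of dark_tile in the frame of bake_pan above 0.046 m and y of dark_tile in the frame of bake_pan above 0.046 m and ((x of red_tile in the frame of bake_pan above 0 m and x of dark_tile in the frame of bake_pan above 0.0495 m) or (x of red_tile in the frame of bake_pan below 0 m and y of dark_tile in the frame of bake_pan above 0.0495 m)) and distance of sand_tile from where it was at the start of the episode below 0.008 m), for 0.2 s.
2. the sand tile lies in the place the dark tile left, home against the wall it was slid towards (gap under 2.5 mm) (z of each of dark_tile, sand_tile in the frame of bake_pan below 0.008 m and x of dark_tile in the frame of bake_pan above 0.046 m and y of dark_tile in the frame of bake_pan above 0.046 m and ((x of red_tile in the frame of bake_pan above 0 m and x of dark_tile in the frame of bake_pan above 0.0495 m) or (x of red_tile in the frame of bake_pan below 0 m and y of dark_tile in the frame of bake_pan above 0.0495 m)) and ((x of red_tile in the frame of bake_pan above 0 m and x of sand_tile in the frame of bake_pan below -0.046 m and y of sand_tile in the frame of bake_pan above 0.0495 m) or (x of red_tile in the frame of bake_pan below 0 m and y of sand_tile in the frame of bake_pan below -0.046 m and x of sand_tile in the frame of bake_pan above 0.0495 m)) and distance of red_tile from where it was at the start of the episode below 0.008 m), for 0.2 s.
At the end, for the whole second after the job is handed in: Dark tile flat in the back left quarter, sand tile flat in the quarter the dark one left, each within 2.5 mm of the wall it was slid towards; red tile within 8 mm of its start; ramekin upright and still on the pan floor, within 18 mm of the middle of the front right quarter (all of step 2 and horizontal distance between ramekin and front_right below 0.018 m and z of ramekin in the frame of bake_pan between 0.002 and 0.008 m and angle between ramekin's own z axis and vertical below 0.06 rad and linear speed of ramekin below 0.02 m/s); the robot touches nothing.
It fails at once if a tile is pressed with more than 25 N while it is being slid ((contact force between the fingers and dark_tile above 25 N and distance of dark_tile from where it was at the start of the episode above 0.003 m and linear speed of dark_tile above 0.01 m/s) or (contact force between the fingers and sand_tile above 25 N and distance of sand_tile from where it was at the start of the episode above 0.003 m and linear speed of sand_tile above 0.01 m/s) or (contact force between the arm and dark_tile above 25 N and distance of dark_tile from where it was at the start of the episode above 0.003 m and linear speed of dark_tile above 0.01 m/s) or (contact force between the arm and sand_tile above 25 N and distance of sand_tile from where it was at the start of the episode above 0.003 m and linear speed of sand_tile above 0.01 m/s)).
It fails at once if a tile is lifted off the pan's floor by more than 5 mm (z of any of dark_tile, sand_tile, red_tile in the frame of bake_pan above 0.01 m).
It fails at once if the sand tile is moved over 8 mm while the dark tile is not in the back left corner, or the red tile is moved over 8 mm ((distance of sand_tile from where it was at the start of the episode above 0.008 m and not (x of dark_tile in the frame of bake_pan above 0.046 m and y of dark_tile in the frame of bake_pan above 0.046 m)) or distance of red_tile from where it was at the start of the episode above 0.008 m).
It fails at once if the ramekin is tipped by more than 0.5 rad, dropped into the pan (over 0.35 m/s within 7 mm of its floor), or pressed on the pan or a tile with more than 40 N (angle between ramekin's own z axis and vertical above 0.5 rad or (horizontal distance between ramekin and front_right below 0.05 m and z of ramekin in the frame of bake_pan below 0.012 m and linear speed of ramekin above 0.35 m/s) or contact force between ramekin and bake_pan above 40 N or contact force between ramekin and dark_tile above 40 N or contact force between ramekin and sand_tile above 40 N or contact force between ramekin and red_tile above 40 N).
It fails at once if the jar, the loaf pan or the scoop is moved by more than 20 mm (distance of any of jar, loaf_pan, scoop from where it was at the start of the episode above 0.02 m).
It also fails if it takes over 72 s, if anything falls off the work surface, if the arm or the gripper's body presses on something with over 40 N, if the wrist force passes 120 N, or if a joint passes its speed limit or range.

## Working session

There is one attempt and no reset: what is moved stays moved. The work goes in short steps, Python scripts to look and compute and a tool call to move; the robot and the scene stay as the last step left them, time stands still between calls to the robot, and variables do not carry over. Pictures are saved under pics/ and viewed, at most 10 in all, crops included, and the job is handed in when it is done.

Besides the shell and the picture viewer there is one more tool, called after "Emit:" as name(argument=value, ...) on one line, values as JSON. carry_out: Moves the arm, as the interface text tells. Its arguments: {"type":"object","properties":{"plan":{"type":"array"},"gripper":{"type":"number"}},"required":["plan"]}

```bash
mkdir -p pics; python3 - <<'E'
from plant import bot
import cv2,numpy as np
for n in("top","scene"):
    im=bot.capture(n); cv2.imwrite(f"pics/{n}0.png",im[:,:,::-1])
    m=bot.camera_model(n); R=np.array(m["R"]);print(n,np.round(m["camera_matrix"],1).tolist(),np.round(-R.T@np.array(m["t"])),np.round(R,2).tolist())
o=bot.get_obs();print(o,bot.grip_point_offset)
E
```

```text
top [[473.8, 0.0, 251.0], [0.0, 473.8, 192.1], [0.0, 0.0, 1.0]] [ 417.   36. 1486.] [[0.02, -1.0, -0.01], [-1.0, -0.02, -0.09], [0.09, 0.01, -1.0]]
scene [[471.6, 0.0, 259.6], [0.0, 471.6, 189.3], [0.0, 0.0, 1.0]] [ 942.  743. 1052.] [[-0.88, 0.48, 0.01], [0.37, 0.68, -0.63], [-0.31, -0.55, -0.78]]
{'time': 0.1, 'joint_positions': array([-1.32699054e+00,  3.42678904e-01,  1.52494818e+00,  1.11905528e-05,
        1.27541737e+00, -1.45976774e-01]), 'dq': array([ 3.35007731e-05, -1.44946051e-04, -3.38750562e-03,  8.15614272e-04,
       -7.19668941e-04,  8.12684179e-05]), 'tau': array([ 2.40356443e-03, -4.32001519e+01, -2.44694656e+01,  7.19560822e-02,
        5.26343076e-02, -3.96990549e-05]), 'tool_pos': array([ 199.43545627, -485.23269088,  226.09173641]), 'tcp_rot': array([-3.14015786e+00, -2.21763873e-04,  3.89779133e-01]), 'contact_force': array([-0.49446058, -0.19651075, -0.34716484]), 'moment': array([ 0.00057784,  0.01598459, -0.02657306]), 'finger_force': 0.0, 'grip_width': 91.78560392355736} 18.8
```

View pics/top0.png

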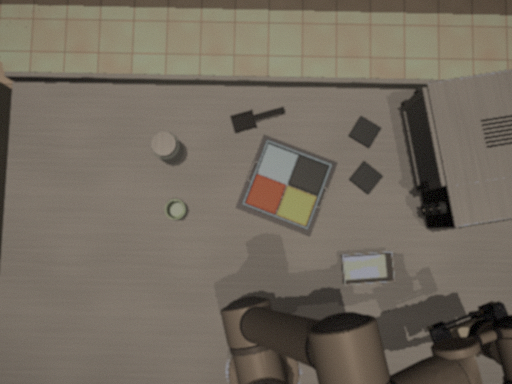

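View pics/scene0.png

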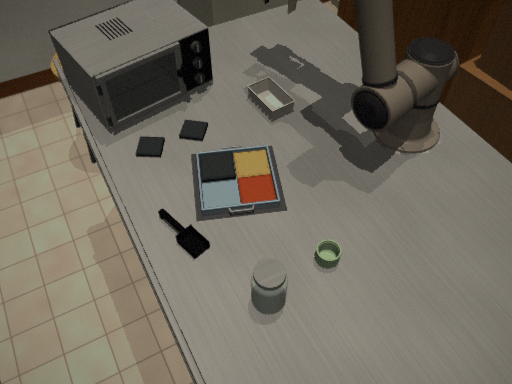

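The top view shows the pan at about (288,185), yawed by roughly -0.37. The quarters are empty back left (279,162), dark back right (307,175), red front left (266,195) and sand front right (297,206). The ramekin is at (177,210), the jar at (166,146) and the loaf pan at (367,267). The two small dark tiles on the right (365,131) and (366,177) are decoys. So dark slides along pan +y, then sand along pan +x.

```bash
cat > h.py <<'E'
from plant import bot
import cv2,numpy as np
def ray(n,px,z):
    m=bot.camera_model(n);K=np.array(m["camera_matrix"]);R=np.array(m["R"]);t=np.array(m["t"]).ravel()
    px=np.atleast_2d(px).astype(float);c=-R.T@t
    d=(R.T@np.linalg.inv(K)@np.c_[px,np.ones(len(px))].T).T
    return c+d*((z-c[2])/d[:,2])[:,None]
def big(mask,lo=0):
    cs,_=cv2.findContours(mask.astype(np.uint8),cv2.RETR_EXTERNAL,cv2.CHAIN_APPROX_NONE)
    return max(cs,key=cv2.contourArea)
def quad(n,c,z):
    p=ray(n,c[:,0,:],z); r=cv2.minAreaRect(p[:,:2].astype(np.float32)); 
    a=np.radians(r[2]); a=(a+np.pi/4)%(np.pi/2)-np.pi/4
    return np.round(r[0],1),np.round(r[1],1),round(a,3)
def masks(im):
    h=cv2.cvtColor(im,cv2.COLOR_RGB2HSV);H,S,V=[h[...,i].astype(int) for i in range(3)]
    roi=np.zeros(H.shape,bool);roi[130:240,232:342]=1
    return dict(red=roi&((H<12)|(H>170))&(S>120),sand=roi&(H>17)&(H<35)&(S>90),
      blue=roi&(H>80)&(H<125)&(S>25)&(V>90),dark=roi&(V<52)),h
E
python3 - <<'E'
from h import *
im=bot.capture("top");M,h=masks(im)
for p in[(279,162),(307,175),(266,195),(297,206),(244,205),(250,195),(177,210),(177,203),(200,210)]:print(p,h[p[1],p[0]])
for k,z in(("red",18),("sand",18),("dark",18),("blue",5)):
    c=big(M[k]);print(k,quad("top",c,z))
for lab,m in(("rim",M["red"]|M["sand"]|M["blue"]|M["dark"]),):
    print(lab,quad("top",big(cv2.morphologyEx(m.astype(np.uint8),cv2.MORPH_CLOSE,np.ones((5,5)))),26.5))
ra=(h[...,0]>35)&(h[...,0]<85)&(h[...,1]>40);ra[:180]=0;ra[235:]=0;ra[:,:150]=0;ra[:,205:]=0
c=big(ra);print("ram",cv2.minEnclosingCircle(c)); e,r=cv2.minEnclosingCircle(c);print(ray("top",e,45),ray("top",e,0))
cv2.imwrite("pics/crop.png",cv2.resize(im[125:245,145:345,::-1],None,fx=4,fy=4,interpolation=cv2.INTER_CUBIC))
s=bot.capture("scene");hs=cv2.cvtColor(s,cv2.COLOR_RGB2HSV)
rs=(hs[...,0]>35)&(hs[...,0]<85)&(hs[...,1]>40);rs[:225]=0;rs[275:]=0;rs[:,:300]=0;rs[:,355:]=0
c=big(rs);print("scene ram bbox",cv2.boundingRect(c));
top=c[:,0,:];print(ray("scene",[(328,top[:,1].min())],45))
E
```

```text
(279, 162) [ 83  14 147]
(307, 175) [17 32 72]
(266, 195) [  8 148 148]
(297, 206) [ 28  88 151]
(244, 205) [ 40   7 103]
(250, 195) [  8 152 146]
(177, 210) [ 33  31 150]
(177, 203) [ 30  30 138]
(200, 210) [ 17  42 128]
red (array([539.6,   5. ]), array([97.1, 94.3]), np.float64(-0.349))
sand (array([506.1, -91. ]), array([98.1, 97.6]), np.float64(-0.346))
dark (array([737.2,  94.9]), array([ 3.2, 12.6]), np.float64(0.02))Traceback (most recent call last):
  File "<stdin>", line 5, in <module>
  File "h.py", line 10, in big
    return max(cs,key=cv2.contourArea)
ValueError: max() iterable argument is empty
```

```bash
python3 - <<'E'
from h import *
im=bot.capture("top")
cv2.imwrite("pics/crop.png",cv2.resize(im[120:245,145:345,::-1],None,fx=4,fy=4,interpolation=cv2.INTER_NEAREST))
for p in[(279,162),(307,175),(297,206),(244,205),(177,210),(177,203),(175,218),(200,210),(288,147),(320,158)]:print(p,im[p[1],p[0]])
E
```

```text
(279, 162) [144 149 146]
(307, 175) [69 66 62]
(297, 206) [148 147  94]
(244, 205) [103 104 102]
(177, 210) [148 149 132]
(177, 203) [141 143 126]
(175, 218) [119 122 100]
(200, 210) [129 119 108]
(288, 147) [100  99  99]
(320, 158) [85 81 77]
```

View pics/crop.png

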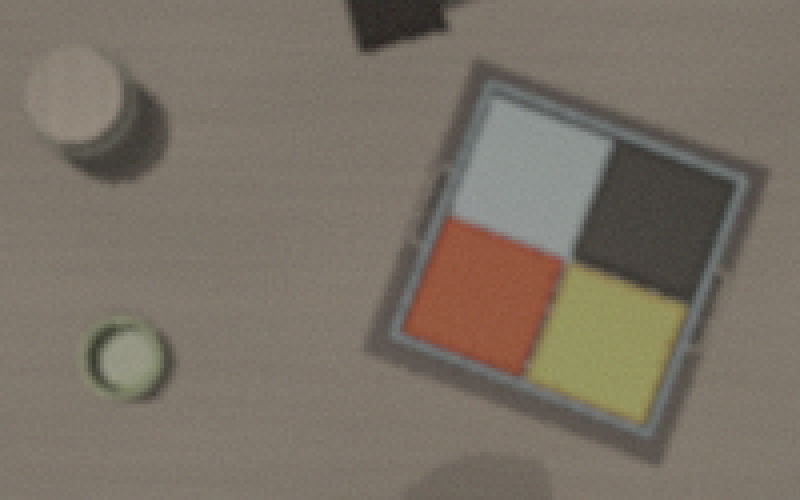

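The crop (4x, offset 145,120) shows the pan rim corners at about (484,80), (750,175), (655,438) and (390,338). The ramekin's rim is centred at about (125,358). There are handles on the pan's left and right sides.

```bash
python3 - <<'E'
from h import *
o=np.array([145,120]); f=lambda p:o+(np.array(p,float)+.5)/4-.5
C=ray("top",f([(484,80),(750,175),(655,438),(390,338)]),26.5)[:,:2]
r=cv2.minAreaRect(C.astype(np.float32));c=C.mean(0);print("pan",c,r)
u=(C[0]-C[3]+C[1]-C[2]);yaw=np.arctan2(u[1],u[0]);v=(C[0]-C[1]+C[3]-C[2]);print("yaw",yaw,np.arctan2(-v[0],v[1]))
yaw=-.35
X=np.array([np.cos(yaw),np.sin(yaw)]);Y=np.array([-X[1],X[0]])
for n,p in(("dark seam",(612,140)),):pass
print("red,sand in pan",[np.round([(p-c)@X,(p-c)@Y],1) for p in(np.array([539.6,5]),np.array([506.1,-91.]))])
for n,a,b in(("BL",1,1),("BR",1,-1),("FR",-1,-1)):print(n,np.round(c+51*a*X+51*b*Y,1))
print("X*102",102*X,"Y*102",102*Y)
print("ram",ray("top",f([(125,358)]),45))
E
```

```text
pan [570.77166261 -61.28877578] ((570.0234375, -61.38262939453125), (219.4647674560547, 217.1791534423828), 71.23143005371094)
yaw -0.3306278285537759 -0.3337825176795019
red,sand in pan [array([-52. ,  51.6]), array([-50.6, -50.1])]
BL [636.2 -30.9]
BR [ 601.2 -126.7]
FR [505.4 -91.7]
X*102 [ 95.81601671 -34.97557636] Y*102 [34.97557636 95.81601671]
ram [[484.36870133 277.32922068  45.        ]]
```

Emit:
carry_out(plan=[{"tx": 29,"ty": 34,"rz": -0.06},{"tx": 29,"ty": 34,"rz": -0.06},{"tx": 29,"ty": 34,"rz": -0.06},{"tx": 29,"ty": 34,"rz": -0.06},{"tx": 29,"ty": 34,"rz": -0.06},{"tx": 29,"ty": 34,"rz": -0.06},{"tx": 29,"ty": 34,"rz": -0.06},{"tx": 40,"ty": 24,"tz": -20,"rz": -0.06},{"tx": 40,"ty": 24,"tz": -25,"rz": -0.06},{"tx": 40,"ty": 24,"tz": -25,"rz": -0.06},{"tx": 40,"ty": 24,"tz": -25,"rz": -0.06},{"tx": 39,"ty": 25,"tz": -25,"rz": -0.07}], gripper=1)

```text
invalid input at $.plan[0]: expected keys tx, ty, tz, rx, ry, rz
```

Emit:
carry_out(plan=[{"tx": 29,"ty": 34,"tz": 0,"rx": 0,"ry": 0,"rz": -0.06},{"tx": 29,"ty": 34,"tz": 0,"rx": 0,"ry": 0,"rz": -0.06},{"tx": 29,"ty": 34,"tz": 0,"rx": 0,"ry": 0,"rz": -0.06},{"tx": 29,"ty": 34,"tz": 0,"rx": 0,"ry": 0,"rz": -0.06},{"tx": 29,"ty": 34,"tz": 0,"rx": 0,"ry": 0,"rz": -0.06},{"tx": 29,"ty": 34,"tz": 0,"rx": 0,"ry": 0,"rz": -0.06},{"tx": 29,"ty": 34,"tz": 0,"rx": 0,"ry": 0,"rz": -0.06},{"tx": 40,"ty": 24,"tz": -20,"rx": 0,"ry": 0,"rz": -0.06},{"tx": 40,"ty": 24,"tz": -25,"rx": 0,"ry": 0,"rz": -0.06},{"tx": 40,"ty": 24,"tz": -25,"rx": 0,"ry": 0,"rz": -0.06},{"tx": 40,"ty": 24,"tz": -25,"rx": 0,"ry": 0,"rz": -0.06},{"tx": 39,"ty": 25,"tz": -25,"rx": 0,"ry": 0,"rz": -0.07}], gripper=1)

```text
time: 1.4
tool_pos: [593.7, -131.0, 111.2]
tcp_rot: [3.141, 0.0, -0.343]
contact_force: [0.0, -1.1, 0.0]
grip_width: 1.9
finger_force: 0.0
```

Emit:
carry_out(plan=[{"tx": 0,"ty": 0,"tz": -25,"rx": 0,"ry": 0,"rz": 0},{"tx": 0,"ty": 0,"tz": -25,"rx": 0,"ry": 0,"rz": 0},{"tx": 0,"ty": 0,"tz": -20,"rx": 0,"ry": 0,"rz": 0},{"tx": 0,"ty": 0,"tz": -8,"rx": 0,"ry": 0,"rz": 0},{"tx": 0,"ty": 0,"tz": 0,"rx": 0,"ry": 0,"rz": 0},{"tx": 0,"ty": 0,"tz": 0,"rx": 0,"ry": 0,"rz": 0}])

```text
time: 2.0
tool_pos: [592.9, -132.5, 35.3]
tcp_rot: [3.141, -0.001, -0.34]
contact_force: [0.9, 0.7, -0.6]
grip_width: 0.3
finger_force: 0.0
```

Emit:
carry_out(plan=[{"tx": 0,"ty": 0,"tz": -2,"rx": 0,"ry": 0,"rz": 0},{"tx": 0,"ty": 0,"tz": -2,"rx": 0,"ry": 0,"rz": 0},{"tx": 0,"ty": 0,"tz": -1,"rx": 0,"ry": 0,"rz": 0},{"tx": 0,"ty": 0,"tz": 0,"rx": 0,"ry": 0,"rz": 0}])

```text
time: 2.4
tool_pos: [592.3, -132.3, 29.6]
tcp_rot: [3.141, -0.0, -0.34]
contact_force: [0.4, -0.5, -0.1]
grip_width: 0.4
finger_force: 0.0
```

Emit:
carry_out(plan=[{"tx": 3,"ty": 2,"tz": -2,"rx": 0,"ry": 0,"rz": 0},{"tx": 3,"ty": 2,"tz": -2,"rx": 0,"ry": 0,"rz": 0},{"tx": 3,"ty": 2,"tz": -1,"rx": 0,"ry": 0,"rz": 0},{"tx": 0,"ty": 0,"tz": 0,"rx": 0,"ry": 0,"rz": 0},{"tx": 0,"ty": 0,"tz": 0,"rx": 0,"ry": 0,"rz": 0}])

```text
time: 2.9
tool_pos: [601.4, -126.1, 24.3]
tcp_rot: [3.141, 0.0, -0.34]
contact_force: [-0.6, -0.7, 0.1]
grip_width: 0.2
finger_force: 0.0
```

Emit:
carry_out(plan=[{"tx": 0,"ty": 0,"tz": -1,"rx": 0,"ry": 0,"rz": 0},{"tx": 0,"ty": 0,"tz": -1,"rx": 0,"ry": 0,"rz": 0},{"tx": 0,"ty": 0,"tz": 0,"rx": 0,"ry": 0,"rz": 0}])

```text
time: 3.2
tool_pos: [601.3, -126.3, 22.4]
tcp_rot: [3.141, -0.0, -0.34]
contact_force: [0.7, 0.1, 0.6]
grip_width: 1.0
finger_force: 0.0
```

Emit:
carry_out(plan=[{"tx": 0,"ty": 0,"tz": -1,"rx": 0,"ry": 0,"rz": 0},{"tx": 0,"ty": 0,"tz": -1,"rx": 0,"ry": 0,"rz": 0},{"tx": 0,"ty": 0,"tz": 0,"rx": 0,"ry": 0,"rz": 0}])

```text
time: 3.5
tool_pos: [601.5, -126.4, 22.2]
tcp_rot: [3.141, -0.001, -0.34]
contact_force: [-4.9, 1.5, 12.5]
grip_width: 0.3
finger_force: 6.2
```

Emit:
carry_out(plan=[{"tx": 1,"ty": 3,"tz": 0,"rx": 0,"ry": 0,"rz": 0},{"tx": 2,"ty": 6,"tz": 0,"rx": 0,"ry": 0,"rz": 0},{"tx": 2,"ty": 6,"tz": 0,"rx": 0,"ry": 0,"rz": 0},{"tx": 2,"ty": 6,"tz": 0,"rx": 0,"ry": 0,"rz": 0}])

```text
time: 3.9
tool_pos: [609.4, -106.4, 22.3]
tcp_rot: [3.14, -0.004, -0.34]
contact_force: [-1.9, -3.6, 8.9]
grip_width: 0.1
finger_force: 4.5
```

```bash
python3 - <<'E'
from h import *
print(bot.get_obs()["contact_force"])
im=bot.capture("top")
cv2.imwrite("pics/c1.png",cv2.resize(im[120:245,225:345,::-1],None,fx=4,fy=4))
E
```

```text
[-1.87098738 -3.5637656   8.89843971]
```

View pics/c1.png

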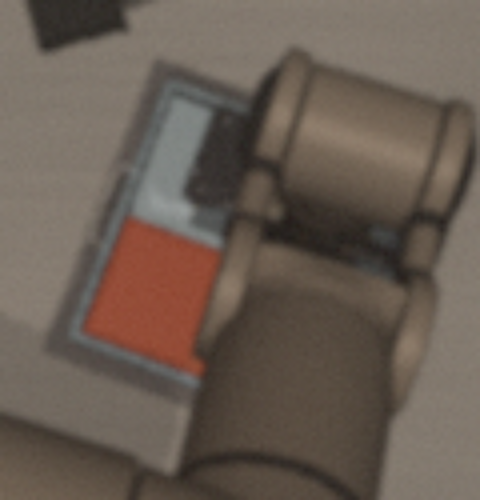

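The arm hides most of the dark tile, but its left edge seems to have moved in to about (200,170) in the crop. The lateral drag of about 4 N agrees with sliding, so I continue with a little more pressure.

Emit:
carry_out(plan=[{"tx": 2,"ty": 6,"tz": -0.6,"rx": 0,"ry": 0,"rz": 0},{"tx": 3,"ty": 8,"tz": 0,"rx": 0,"ry": 0,"rz": 0},{"tx": 3,"ty": 8,"tz": 0,"rx": 0,"ry": 0,"rz": 0},{"tx": 3,"ty": 8,"tz": 0,"rx": 0,"ry": 0,"rz": 0}])

```text
time: 4.35
tool_pos: [620.3, -76.5, 22.2]
tcp_rot: [3.14, -0.003, -0.34]
contact_force: [-4.1, -4.4, 13.4]
grip_width: 0.2
finger_force: 6.7
```

Emit:
carry_out(plan=[{"tx": 3,"ty": 8,"tz": 0,"rx": 0,"ry": 0,"rz": 0},{"tx": 3,"ty": 8,"tz": 0,"rx": 0,"ry": 0,"rz": 0},{"tx": 3,"ty": 8,"tz": 0,"rx": 0,"ry": 0,"rz": 0}])

```text
time: 4.65
tool_pos: [629.1, -52.4, 22.3]
tcp_rot: [3.14, -0.003, -0.34]
contact_force: [-4.2, -4.7, 13.8]
grip_width: 0.5
finger_force: 7.0
```

Emit:
carry_out(plan=[{"tx": 2,"ty": 7,"tz": 0,"rx": 0,"ry": 0,"rz": 0},{"tx": 2,"ty": 6,"tz": 0,"rx": 0,"ry": 0,"rz": 0},{"tx": 2,"ty": 5,"tz": 0,"rx": 0,"ry": 0,"rz": 0},{"tx": 1,"ty": 3,"tz": 0,"rx": 0,"ry": 0,"rz": 0}])

```text
time: 5.05
tool_pos: [636.7, -31.2, 22.3]
tcp_rot: [3.141, -0.004, -0.34]
contact_force: [-2.2, -3.8, 11.9]
grip_width: 0.5
finger_force: 6.1
```

Emit:
carry_out(plan=[{"tx": 1,"ty": 3,"tz": 0,"rx": 0,"ry": 0,"rz": 0},{"tx": 1,"ty": 3,"tz": 0,"rx": 0,"ry": 0,"rz": 0}])

```text
time: 5.25
tool_pos: [638.7, -25.7, 22.2]
tcp_rot: [3.14, -0.004, -0.34]
contact_force: [-1.4, -4.1, 11.7]
grip_width: 0.2
finger_force: 5.9
```

Emit:
carry_out(plan=[{"tx": 1,"ty": 3,"tz": 0,"rx": 0,"ry": 0,"rz": 0},{"tx": 0.7,"ty": 2,"tz": 0,"rx": 0,"ry": 0,"rz": 0}])

```text
time: 5.45
tool_pos: [640.5, -20.7, 22.2]
tcp_rot: [3.141, -0.005, -0.34]
contact_force: [-2.6, -5.1, 11.3]
grip_width: 0.1
finger_force: 5.9
```

Emit:
carry_out(plan=[{"tx": 1,"ty": 2,"tz": 0,"rx": 0,"ry": 0,"rz": 0},{"tx": 1,"ty": 2,"tz": 0,"rx": 0,"ry": 0,"rz": 0}])

```text
time: 5.65
tool_pos: [642.3, -16.8, 22.2]
tcp_rot: [3.14, -0.004, -0.34]
contact_force: [-2.5, -5.1, 12.4]
grip_width: 0.1
finger_force: 6.2
```

```bash
python3 - <<'E'
from h import *
a=bot.capture("scene")[130:230,180:300,::-1]
b=bot.capture("top")[120:220,225:345,::-1]
cv2.imwrite("pics/c2.png",cv2.resize(np.hstack([a,b]),None,fx=3.3,fy=3.3,interpolation=cv2.INTER_CUBIC))
E
```

```text
(no output)
```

View pics/c2.png

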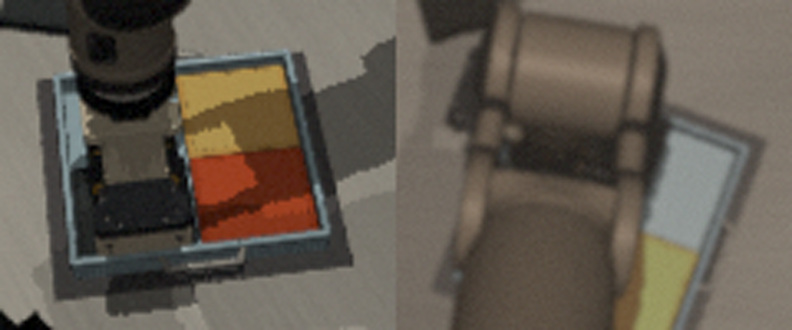

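The dark tile has left the back right quarter and its floor now shows. I lift the tool and move over the sand tile to check the gap.

Emit:
carry_out(plan=[{"tx": 0,"ty": 0,"tz": 10,"rx": 0,"ry": 0,"rz": 0},{"tx": 0,"ty": 0,"tz": 20,"rx": 0,"ry": 0,"rz": 0},{"tx": -25,"ty": -13,"tz": 0,"rx": 0,"ry": 0,"rz": 0},{"tx": -28,"ty": -15,"tz": 0,"rx": 0,"ry": 0,"rz": 0},{"tx": -28,"ty": -15,"tz": 0,"rx": 0,"ry": 0,"rz": 0},{"tx": -28,"ty": -16,"tz": 0,"rx": 0,"ry": 0,"rz": 0},{"tx": -28,"ty": -16,"tz": 0,"rx": 0,"ry": 0,"rz": 0},{"tx": 0,"ty": 0,"tz": 0,"rx": 0,"ry": 0,"rz": 0}])

```text
time: 6.55
tool_pos: [500.8, -91.1, 49.9]
tcp_rot: [3.141, 0.003, -0.342]
contact_force: [0.2, 0.3, -0.4]
grip_width: 0.9
finger_force: 0.0
```

```bash
python3 - <<'E'
from h import *
b=bot.capture("top")[125:205,245:345,::-1]
a=bot.capture("scene")[140:225,185:290,::-1];a=cv2.resize(a,(100,80))
cv2.imwrite("pics/c3.png",np.hstack([cv2.resize(x,None,fx=4,fy=4,interpolation=cv2.INTER_CUBIC) for x in(a,b)]))
E
```

```text
(no output)
```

View pics/c3.png

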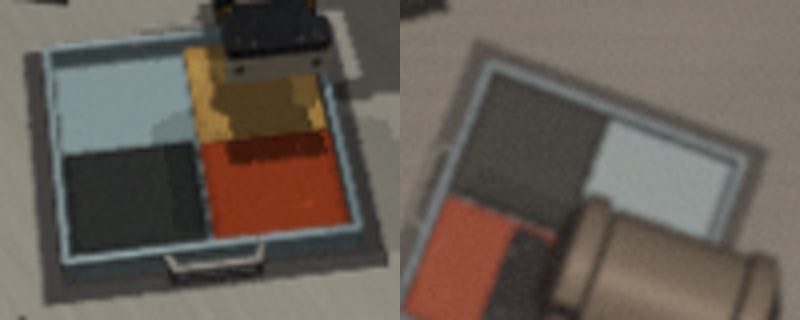

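```bash
python3 - <<'E'
from h import *
im=np.mean([bot.capture("top").astype(float) for _ in range(4)],0).mean(2)
yaw=-.34;c=np.array([570.5,-61.3]);X=np.array([np.cos(yaw),np.sin(yaw)]);Y=np.array([-X[1],X[0]])
m=bot.camera_model("top");K,R,t=[np.array(m[k]) for k in("camera_matrix","R","t")]
def px(x,y,z):
    p=R@np.r_[c+x*X+y*Y,z]+t.ravel();p=K@p;return p[:2]/p[2]
ys=np.arange(120,-125,-3.)
prof=[]
for x in range(45,90,4):
    P=np.array([px(x,y,22.) for y in ys],np.float32)
    prof.append(cv2.remap(im.astype(np.float32),P[None,:,0],P[None,:,1],cv2.INTER_LINEAR)[0])
pr=np.mean(prof,0);print([(int(y),int(v)) for y,v in zip(ys,pr)])
E
```

```text
[(120, 86), (117, 82), (114, 82), (111, 91), (108, 106), (105, 107), (102, 87), (99, 68), (96, 64), (93, 66), (90, 67), (87, 68), (84, 67), (81, 67), (78, 67), (75, 67), (72, 67), (69, 67), (66, 67), (63, 67), (60, 67), (57, 67), (54, 67), (51, 67), (48, 67), (45, 67), (42, 67), (39, 67), (36, 67), (33, 67), (30, 67), (27, 67), (24, 67), (21, 67), (18, 67), (15, 67), (12, 65), (9, 63), (6, 69), (3, 95), (0, 126), (-3, 143), (-6, 147), (-9, 147), (-12, 147), (-15, 146), (-18, 147), (-21, 148), (-24, 148), (-27, 148), (-30, 148), (-33, 148), (-36, 148), (-39, 148), (-42, 148), (-45, 148), (-48, 148), (-51, 148), (-54, 148), (-57, 148), (-60, 147), (-63, 147), (-66, 148), (-69, 147), (-72, 147), (-75, 147), (-78, 147), (-81, 147), (-84, 147), (-87, 147), (-90, 147), (-93, 144), (-96, 133), (-99, 115), (-102, 108), (-105, 113), (-108, 105), (-111, 89), (-114, 81), (-117, 81), (-120, 89), (-123, 102)]
```

The picture shows the dark tile flush against the left and back walls. Its right edge measures y≈+1.9 mm against the +2 expected, so it is home. Next is the sand tile.

Emit:
carry_out(plan=[{"tx": 4,"ty": -1,"tz": -12,"rx": 0,"ry": 0,"rz": 0},{"tx": 0,"ty": 0,"tz": -10,"rx": 0,"ry": 0,"rz": 0},{"tx": 0,"ty": 0,"tz": -3,"rx": 0,"ry": 0,"rz": 0},{"tx": 0,"ty": 0,"tz": 0,"rx": 0,"ry": 0,"rz": 0},{"tx": 0,"ty": 0,"tz": 0,"rx": 0,"ry": 0,"rz": 0}])

```text
time: 7.35
tool_pos: [508.0, -91.2, 24.6]
tcp_rot: [3.142, 0.0, -0.34]
contact_force: [-0.5, -0.4, -0.5]
grip_width: 0.5
finger_force: 0.0
```

Emit:
carry_out(plan=[{"tx": 0,"ty": 0,"tz": -1,"rx": 0,"ry": 0,"rz": 0},{"tx": 0,"ty": 0,"tz": -1,"rx": 0,"ry": 0,"rz": 0},{"tx": 0,"ty": 0,"tz": 0,"rx": 0,"ry": 0,"rz": 0}])

```text
time: 7.65
tool_pos: [508.0, -91.3, 22.9]
tcp_rot: [3.142, -0.0, -0.34]
contact_force: [-0.6, -0.3, -0.8]
grip_width: 0.9
finger_force: 0.0
```

Emit:
carry_out(plan=[{"tx": 0,"ty": 0,"tz": -1,"rx": 0,"ry": 0,"rz": 0},{"tx": 0,"ty": 0,"tz": -0.5,"rx": 0,"ry": 0,"rz": 0},{"tx": 0,"ty": 0,"tz": 0,"rx": 0,"ry": 0,"rz": 0}])

```text
time: 7.95
tool_pos: [508.0, -91.2, 21.3]
tcp_rot: [3.141, 0.0, -0.34]
contact_force: [0.2, 0.6, -0.3]
grip_width: 0.7
finger_force: 0.0
```

Emit:
carry_out(plan=[{"tx": 0,"ty": 0,"tz": -1,"rx": 0,"ry": 0,"rz": 0},{"tx": 0,"ty": 0,"tz": -0.7,"rx": 0,"ry": 0,"rz": 0},{"tx": 0,"ty": 0,"tz": 0,"rx": 0,"ry": 0,"rz": 0}])

```text
time: 8.25
tool_pos: [508.0, -91.2, 19.5]
tcp_rot: [3.142, 0.0, -0.34]
contact_force: [-0.3, -0.2, -0.2]
grip_width: 0.6
finger_force: 0.0
```

Emit:
carry_out(plan=[{"tx": 0,"ty": 0,"tz": -1,"rx": 0,"ry": 0,"rz": 0},{"tx": 0,"ty": 0,"tz": -0.5,"rx": 0,"ry": 0,"rz": 0},{"tx": 0,"ty": 0,"tz": 0,"rx": 0,"ry": 0,"rz": 0}])

```text
time: 8.55
tool_pos: [508.0, -91.2, 18.0]
tcp_rot: [3.142, 0.0, -0.34]
contact_force: [-0.0, -0.6, 1.0]
grip_width: 0.3
finger_force: 0.0
```

Emit:
carry_out(plan=[{"tx": 0,"ty": 0,"tz": -1,"rx": 0,"ry": 0,"rz": 0},{"tx": 0,"ty": 0,"tz": -0.5,"rx": 0,"ry": 0,"rz": 0},{"tx": 0,"ty": 0,"tz": 0,"rx": 0,"ry": 0,"rz": 0}])

```text
time: 8.85
tool_pos: [508.0, -91.2, 16.5]
tcp_rot: [3.142, 0.0, -0.34]
contact_force: [-0.1, 0.2, 0.3]
grip_width: 0.5
finger_force: 0.0
```

Emit:
carry_out(plan=[{"tx": 0,"ty": 0,"tz": -0.7,"rx": 0,"ry": 0,"rz": 0},{"tx": 0,"ty": 0,"tz": 0,"rx": 0,"ry": 0,"rz": 0}])

```text
time: 9.05
tool_pos: [508.0, -91.2, 15.9]
tcp_rot: [3.141, 0.0, -0.34]
contact_force: [0.8, -0.0, -0.3]
grip_width: 0.4
finger_force: 0.0
```

Emit:
carry_out(plan=[{"tx": 0,"ty": 0,"tz": -1,"rx": 0,"ry": 0,"rz": 0},{"tx": 0,"ty": 0,"tz": -0.5,"rx": 0,"ry": 0,"rz": 0},{"tx": 0,"ty": 0,"tz": 0,"rx": 0,"ry": 0,"rz": 0}])

```text
time: 9.35
tool_pos: [508.0, -91.2, 14.4]
tcp_rot: [3.142, 0.0, -0.34]
contact_force: [1.1, 0.3, 0.3]
grip_width: 0.4
finger_force: 0.0
```

Emit:
carry_out(plan=[{"tx": 0,"ty": 0,"tz": -1,"rx": 0,"ry": 0,"rz": 0},{"tx": 0,"ty": 0,"tz": 0,"rx": 0,"ry": 0,"rz": 0}])

```text
time: 9.55
tool_pos: [508.1, -91.2, 14.2]
tcp_rot: [3.141, -0.0, -0.34]
contact_force: [-2.6, 0.4, 9.0]
grip_width: 0.4
finger_force: 4.3
```

Emit:
carry_out(plan=[{"tx": 3,"ty": -1,"tz": -0.5,"rx": 0,"ry": 0,"rz": 0},{"tx": 6,"ty": -2,"tz": 0,"rx": 0,"ry": 0,"rz": 0},{"tx": 8,"ty": -3,"tz": 0,"rx": 0,"ry": 0,"rz": 0},{"tx": 8,"ty": -3,"tz": 0,"rx": 0,"ry": 0,"rz": 0}])

```text
time: 9.95
tool_pos: [533.4, -100.2, 14.2]
tcp_rot: [3.142, -0.001, -0.34]
contact_force: [-3.8, 1.4, 12.3]
grip_width: 0.3
finger_force: 5.8
```

Emit:
carry_out(plan=[{"tx": 8,"ty": -3,"tz": 0,"rx": 0,"ry": 0,"rz": 0},{"tx": 8,"ty": -3,"tz": 0,"rx": 0,"ry": 0,"rz": 0},{"tx": 8,"ty": -3,"tz": 0,"rx": 0,"ry": 0,"rz": 0}])

```text
time: 10.25
tool_pos: [557.5, -109.3, 14.2]
tcp_rot: [3.142, -0.001, -0.34]
contact_force: [-3.3, -0.5, 11.2]
grip_width: 0.4
finger_force: 5.5
```

Emit:
carry_out(plan=[{"tx": 8,"ty": -3,"tz": 0,"rx": 0,"ry": 0,"rz": 0},{"tx": 8,"ty": -3,"tz": -0.2,"rx": 0,"ry": 0,"rz": 0},{"tx": 8,"ty": -3,"tz": 0,"rx": 0,"ry": 0,"rz": 0},{"tx": 8,"ty": -2,"tz": 0,"rx": 0,"ry": 0,"rz": 0}])

```text
time: 10.65
tool_pos: [589.6, -120.5, 14.2]
tcp_rot: [3.141, -0.001, -0.34]
contact_force: [-3.6, 1.6, 10.9]
grip_width: 0.4
finger_force: 5.6
```

Emit:
carry_out(plan=[{"tx": 7,"ty": -2,"tz": 0,"rx": 0,"ry": 0,"rz": 0},{"tx": 6,"ty": -2,"tz": 0,"rx": 0,"ry": 0,"rz": 0},{"tx": 4,"ty": -1,"tz": 0,"rx": 0,"ry": 0,"rz": 0}])

```text
time: 10.95
tool_pos: [606.5, -125.4, 14.2]
tcp_rot: [3.141, -0.001, -0.34]
contact_force: [-7.1, 1.0, 13.8]
grip_width: 0.3
finger_force: 7.1
```

Emit:
carry_out(plan=[{"tx": 3,"ty": -1,"tz": 0,"rx": 0,"ry": 0,"rz": 0},{"tx": 3,"ty": -1,"tz": 0,"rx": 0,"ry": 0,"rz": 0},{"tx": 2,"ty": -1,"tz": 0,"rx": 0,"ry": 0,"rz": 0}])

```text
time: 11.25
tool_pos: [613.7, -127.9, 14.2]
tcp_rot: [3.142, 0.001, -0.34]
contact_force: [-6.1, 2.5, 12.8]
grip_width: 0.5
finger_force: 6.5
```

Emit:
carry_out(plan=[{"tx": 2,"ty": -1,"tz": 0,"rx": 0,"ry": 0,"rz": 0},{"tx": 2,"ty": 0,"tz": 0,"rx": 0,"ry": 0,"rz": 0},{"tx": 0,"ty": 0,"tz": 10,"rx": 0,"ry": 0,"rz": 0},{"tx": 0,"ty": 0,"tz": 30,"rx": 0,"ry": 0,"rz": 0},{"tx": -20,"ty": 20,"tz": 40,"rx": 0,"ry": 0,"rz": 0},{"tx": -25,"ty": 40,"tz": 10,"rx": 0,"ry": 0,"rz": 0},{"tx": -25,"ty": 40,"tz": 0,"rx": 0,"ry": 0,"rz": 0},{"tx": -20,"ty": 43,"tz": 0,"rx": 0,"ry": 0,"rz": 0},{"tx": -15,"ty": 45,"tz": 0,"rx": 0,"ry": 0,"rz": 0},{"tx": -15,"ty": 45,"tz": 0,"rx": 0,"ry": 0,"rz": 0},{"tx": 0,"ty": 45,"tz": 0,"rx": 0,"ry": 0,"rz": 0},{"tx": 0,"ty": 0,"tz": 0,"rx": 0,"ry": 0,"rz": 0}])

```text
time: 12.45
tool_pos: [497.4, 153.5, 103.3]
tcp_rot: [-3.14, -0.001, -0.335]
contact_force: [0.8, -1.2, -0.2]
grip_width: 0.1
finger_force: 0.0
```

```bash
python3 - <<'E'
from h import *
b=bot.capture("top")[120:245,225:345,::-1]
a=bot.capture("scene")[140:265,185:360,::-1]
cv2.imwrite("pics/c4.png",np.hstack([cv2.resize(x,None,fx=2.6,fy=2.6,interpolation=cv2.INTER_CUBIC) for x in(a,b)]))
im=np.mean([bot.capture("top").astype(float) for _ in range(4)],0).mean(2)
yaw=-.34;c=np.array([570.5,-61.3]);X=np.array([np.cos(yaw),np.sin(yaw)]);Y=np.array([-X[1],X[0]])
m=bot.camera_model("top");K,R,t=[np.array(m[k]) for k in("camera_matrix","R","t")]
def px(x,y,z):
    p=R@np.r_[c+x*X+y*Y,z]+t.ravel();p=K@p;return p[:2]/p[2]
xs=np.arange(120,-125,-3.)
P=lambda y:np.array([px(x,y,14.) for x in xs],np.float32)
pr=np.mean([cv2.remap(im.astype(np.float32),P(y)[None,:,0],P(y)[None,:,1],cv2.INTER_LINEAR)[0] for y in range(-85,-25,4)],0)
print([(int(y),int(v)) for y,v in zip(xs,pr)])
E
```

```text
[(120, 90), (117, 82), (114, 87), (111, 102), (108, 113), (105, 107), (102, 99), (99, 109), (96, 123), (93, 128), (90, 130), (87, 130), (84, 130), (81, 130), (78, 131), (75, 131), (72, 131), (69, 131), (66, 131), (63, 131), (60, 131), (57, 131), (54, 131), (51, 131), (48, 131), (45, 131), (42, 131), (39, 131), (36, 132), (33, 132), (30, 132), (27, 132), (24, 132), (21, 132), (18, 132), (15, 133), (12, 131), (9, 128), (6, 122), (3, 120), (0, 129), (-3, 143), (-6, 150), (-9, 150), (-12, 150), (-15, 151), (-18, 151), (-21, 151), (-24, 151), (-27, 151), (-30, 151), (-33, 151), (-36, 151), (-39, 151), (-42, 151), (-45, 151), (-48, 151), (-51, 151), (-54, 151), (-57, 151), (-60, 152), (-63, 151), (-66, 151), (-69, 151), (-72, 151), (-75, 152), (-78, 152), (-81, 152), (-84, 151), (-87, 152), (-90, 152), (-93, 152), (-96, 149), (-99, 142), (-102, 131), (-105, 121), (-108, 105), (-111, 91), (-114, 87), (-117, 88), (-120, 89), (-123, 94)]
```

View pics/c4.png

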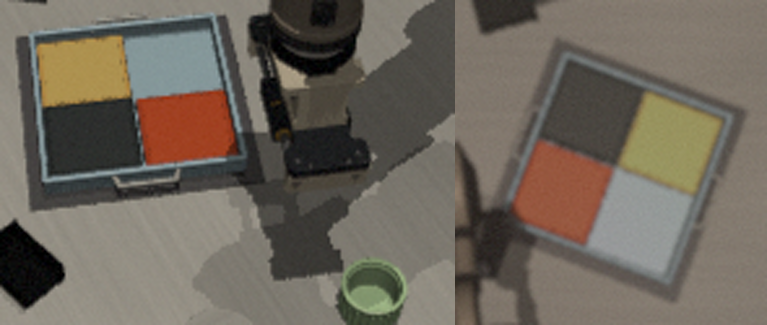

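The picture shows sand back right, dark back left, red front left, and an empty front right quarter. No gap shows at the back wall and the sand front edge is at x≈+2, so it is home. Next is the ramekin at (484,277).

Emit:
carry_out(plan=[{"tx": -3,"ty": 30,"tz": 0,"rx": 0,"ry": 0,"rz": 0},{"tx": -3,"ty": 32,"tz": 0,"rx": 0,"ry": 0,"rz": 0},{"tx": -4,"ty": 32,"tz": 0,"rx": 0,"ry": 0,"rz": 0},{"tx": -3,"ty": 30,"tz": 0,"rx": 0,"ry": 0,"rz": 0},{"tx": 0,"ty": 0,"tz": -15,"rx": 0,"ry": 0,"rz": 0},{"tx": 0,"ty": 0,"tz": -15,"rx": 0,"ry": 0,"rz": 0},{"tx": 0,"ty": 0,"tz": 0,"rx": 0,"ry": 0,"rz": 0}], gripper=0)

```text
time: 13.45
tool_pos: [484.2, 271.4, 70.9]
tcp_rot: [3.139, 0.003, -0.342]
contact_force: [-0.4, -0.2, 0.3]
grip_width: 51.8
finger_force: 0.0
```

Emit:
carry_out(plan=[{"tx": 0,"ty": 6,"tz": 0,"rx": 0,"ry": 0,"rz": 0},{"tx": 0,"ty": 0,"tz": 0,"rx": 0,"ry": 0,"rz": 0},{"tx": 0,"ty": 0,"tz": 0,"rx": 0,"ry": 0,"rz": 0},{"tx": 0,"ty": 0,"tz": 0,"rx": 0,"ry": 0,"rz": 0},{"tx": 0,"ty": 0,"tz": 0,"rx": 0,"ry": 0,"rz": 0},{"tx": 0,"ty": 0,"tz": 0,"rx": 0,"ry": 0,"rz": 0}])

```text
time: 14.05
tool_pos: [485.1, 278.7, 72.9]
tcp_rot: [-3.142, -0.0, -0.34]
contact_force: [0.1, 0.4, -0.2]
grip_width: 91.6
finger_force: 0.0
```

```bash
python3 - <<'E'
from h import *
print(bot.get_obs()["tool_pos"])
s=bot.capture("scene");cv2.imwrite("pics/c5.png",cv2.resize(s[180:290,260:400,::-1],None,fx=4,fy=4,interpolation=cv2.INTER_CUBIC))
m=bot.camera_model("scene");K,R,t=[np.array(m[k]) for k in("camera_matrix","R","t")]
p=K@(R@np.array([484.4,277.3,45])+t.ravel());p=p[:2]/p[2];print("expected rim centre in crop",(p-[260,180]+.5)*4)
E
```

```text
[485.08802293 278.73563194  72.91117503]
expected rim centre in crop [277.36430506 273.61312594]
```

View pics/c5.png

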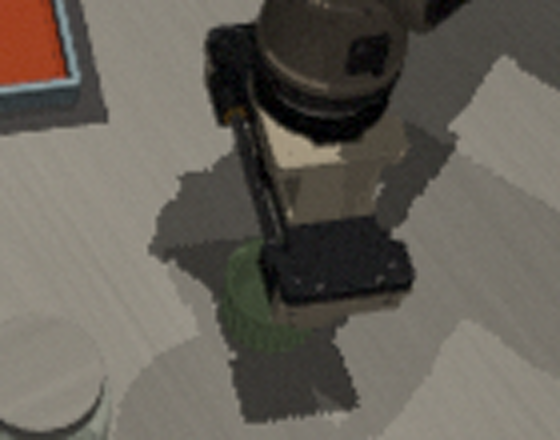

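The ramekin sits below the gripper and its rim centre matches the expected pixel (277,274), so I descend with open fingers.

Emit:
carry_out(plan=[{"tx": 0,"ty": 0,"tz": -15,"rx": 0,"ry": 0,"rz": 0},{"tx": 0,"ty": 0,"tz": -15,"rx": 0,"ry": 0,"rz": 0},{"tx": 0,"ty": -1,"tz": -12,"rx": 0,"ry": 0,"rz": 0},{"tx": 0,"ty": 0,"tz": -8,"rx": 0,"ry": 0,"rz": 0},{"tx": 0,"ty": 0,"tz": 0,"rx": 0,"ry": 0,"rz": 0},{"tx": 0,"ty": 0,"tz": 0,"rx": 0,"ry": 0,"rz": 0}])

```text
time: 14.7
tool_pos: [485.3, 277.9, 22.9]
tcp_rot: [-3.142, -0.0, -0.34]
contact_force: [-0.0, 0.2, 0.1]
grip_width: 91.8
finger_force: 0.0
```

Emit:
carry_out(plan=[{"tx": 0,"ty": 0,"tz": 0,"rx": 0,"ry": 0,"rz": 0},{"tx": 0,"ty": 0,"tz": 0,"rx": 0,"ry": 0,"rz": 0},{"tx": 0,"ty": 0,"tz": 0,"rx": 0,"ry": 0,"rz": 0},{"tx": 0,"ty": 0,"tz": 0,"rx": 0,"ry": 0,"rz": 0},{"tx": 0,"ty": 0,"tz": 0,"rx": 0,"ry": 0,"rz": 0},{"tx": 0,"ty": 0,"tz": 0,"rx": 0,"ry": 0,"rz": 0},{"tx": 0,"ty": 0,"tz": 0,"rx": 0,"ry": 0,"rz": 0},{"tx": 0,"ty": 0,"tz": 0,"rx": 0,"ry": 0,"rz": 0}], gripper=1)

```text
time: 15.5
tool_pos: [485.3, 278.0, 23.1]
tcp_rot: [-3.141, -0.001, -0.34]
contact_force: [-0.8, 2.3, 4.5]
grip_width: 62.1
finger_force: 30.0
```

Emit:
carry_out(plan=[{"tx": 0,"ty": 0,"tz": 4,"rx": 0,"ry": 0,"rz": 0},{"tx": 0,"ty": 0,"tz": 12,"rx": 0,"ry": 0,"rz": 0},{"tx": 0,"ty": 0,"tz": 14,"rx": 0,"ry": 0,"rz": 0},{"tx": 0,"ty": 0,"tz": 14,"rx": 0,"ry": 0,"rz": 0},{"tx": 0,"ty": 0,"tz": 14,"rx": 0,"ry": 0,"rz": 0},{"tx": 0,"ty": 0,"tz": 0,"rx": 0,"ry": 0,"rz": 0}])

```text
time: 16.1
tool_pos: [486.1, 278.1, 83.0]
tcp_rot: [-3.139, -0.003, -0.34]
contact_force: [0.1, 0.5, -2.3]
grip_width: 62.5
finger_force: 30.0
```

```bash
python3 - <<'E'
from h import *
o=bot.get_obs();print(o["moment"],o["contact_force"])
a=bot.capture("scene")[180:290,260:400,::-1];b=bot.capture("top")[150:260,110:250,::-1]
cv2.imwrite("pics/c6.png",np.hstack([cv2.resize(x,None,fx=2.8,fy=2.8,interpolation=cv2.INTER_CUBIC) for x in(a,b)]))
E
```

```text
[ 0.03666396  0.03654231 -0.01134407] [ 0.14052936  0.47611789 -2.3159917 ]
```

View pics/c6.png

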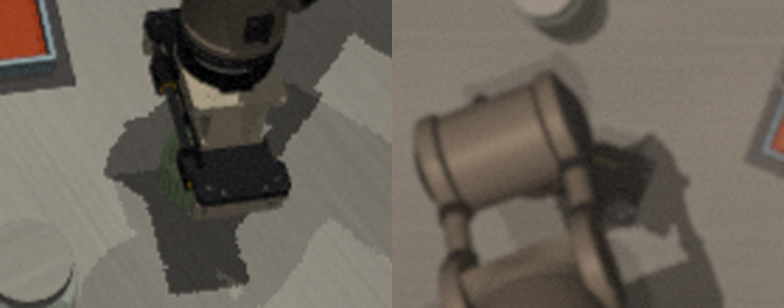

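The ramekin hangs upright between the fingers, raised off the counter, so I carry it over the front right quarter.

Emit:
carry_out(plan=[{"tx": 1,"ty": -18,"tz": 0,"rx": 0,"ry": 0,"rz": 0},{"tx": 2,"ty": -32,"tz": 0,"rx": 0,"ry": 0,"rz": 0},{"tx": 2,"ty": -38,"tz": 0,"rx": 0,"ry": 0,"rz": 0},{"tx": 2,"ty": -40,"tz": 0,"rx": 0,"ry": 0,"rz": 0},{"tx": 2,"ty": -40,"tz": 0,"rx": 0,"ry": 0,"rz": 0},{"tx": 2,"ty": -40,"tz": 0,"rx": 0,"ry": 0,"rz": 0},{"tx": 2,"ty": -40,"tz": 0,"rx": 0,"ry": 0,"rz": 0},{"tx": 2,"ty": -40,"tz": 0,"rx": 0,"ry": 0,"rz": 0},{"tx": 2,"ty": -38,"tz": 0,"rx": 0,"ry": 0,"rz": 0},{"tx": 2,"ty": -28,"tz": 0,"rx": 0,"ry": 0,"rz": 0},{"tx": 2,"ty": -16,"tz": 0,"rx": 0,"ry": 0,"rz": 0},{"tx": 0,"ty": 0,"tz": 0,"rx": 0,"ry": 0,"rz": 0}])

```text
time: 17.4
tool_pos: [506.0, -93.7, 80.2]
tcp_rot: [3.141, 0.001, -0.343]
contact_force: [0.6, 0.5, -1.6]
grip_width: 62.4
finger_force: 30.0
```

Emit:
carry_out(plan=[{"tx": 0,"ty": 0,"tz": -10,"rx": 0,"ry": 0,"rz": 0},{"tx": 0,"ty": 0,"tz": 0,"rx": 0,"ry": 0,"rz": 0},{"tx": 0,"ty": 0,"tz": 0,"rx": 0,"ry": 0,"rz": 0}])

```text
time: 17.7
tool_pos: [505.5, -90.8, 70.1]
tcp_rot: [-3.142, 0.002, -0.339]
contact_force: [0.5, 0.0, -1.4]
grip_width: 62.6
finger_force: 30.0
```

Emit:
carry_out(plan=[{"tx": 0,"ty": -1,"tz": -10,"rx": 0,"ry": 0,"rz": 0},{"tx": 0,"ty": 0,"tz": -12,"rx": 0,"ry": 0,"rz": 0},{"tx": 0,"ty": 0,"tz": -9,"rx": 0,"ry": 0,"rz": 0},{"tx": 0,"ty": 0,"tz": -5,"rx": 0,"ry": 0,"rz": 0},{"tx": 0,"ty": 0,"tz": -2,"rx": 0,"ry": 0,"rz": 0},{"tx": 0,"ty": 0,"tz": 0,"rx": 0,"ry": 0,"rz": 0}])

```text
time: 18.3
tool_pos: [505.9, -93.2, 32.4]
tcp_rot: [3.142, 0.001, -0.34]
contact_force: [0.2, 0.3, -1.1]
grip_width: 62.6
finger_force: 30.0
```

Emit:
carry_out(plan=[{"tx": 0,"ty": 0,"tz": -1.5,"rx": 0,"ry": 0,"rz": 0},{"tx": 0,"ty": 0,"tz": -1,"rx": 0,"ry": 0,"rz": 0},{"tx": 0,"ty": 0,"tz": 0,"rx": 0,"ry": 0,"rz": 0}])

```text
time: 18.6
tool_pos: [506.1, -93.2, 30.4]
tcp_rot: [3.142, -0.0, -0.34]
contact_force: [-0.4, -0.1, -1.4]
grip_width: 62.5
finger_force: 30.0
```

Emit:
carry_out(plan=[{"tx": 0,"ty": 0,"tz": -1,"rx": 0,"ry": 0,"rz": 0},{"tx": 0,"ty": 0,"tz": -0.7,"rx": 0,"ry": 0,"rz": 0},{"tx": 0,"ty": 0,"tz": 0,"rx": 0,"ry": 0,"rz": 0}])

```text
time: 18.9
tool_pos: [506.0, -93.2, 28.5]
tcp_rot: [3.141, 0.0, -0.34]
contact_force: [-0.5, 0.4, -1.3]
grip_width: 62.6
finger_force: 30.0
```

Emit:
carry_out(plan=[{"tx": 0,"ty": 0,"tz": -0.5,"rx": 0,"ry": 0,"rz": 0},{"tx": 0,"ty": 0,"tz": 0,"rx": 0,"ry": 0,"rz": 0}])

```text
time: 19.1
tool_pos: [506.1, -93.2, 28.1]
tcp_rot: [3.141, -0.0, -0.34]
contact_force: [-1.3, 0.4, -1.2]
grip_width: 62.3
finger_force: 30.0
```

Emit:
carry_out(plan=[{"tx": 0,"ty": 0,"tz": -0.5,"rx": 0,"ry": 0,"rz": 0},{"tx": 0,"ty": 0,"tz": -0.5,"rx": 0,"ry": 0,"rz": 0},{"tx": 0,"ty": 0,"tz": 0,"rx": 0,"ry": 0,"rz": 0}])

```text
time: 19.4
tool_pos: [506.1, -93.3, 28.0]
tcp_rot: [3.141, -0.001, -0.34]
contact_force: [-3.2, 0.4, 8.9]
grip_width: 62.0
finger_force: 30.0
```

Emit:
carry_out(plan=[{"tx": 0,"ty": 0,"tz": 1,"rx": 0,"ry": 0,"rz": 0},{"tx": 0,"ty": 0,"tz": 0,"rx": 0,"ry": 0,"rz": 0}])

```text
time: 19.6
tool_pos: [506.2, -93.3, 28.1]
tcp_rot: [3.141, -0.0, -0.34]
contact_force: [-0.3, -1.0, 2.8]
grip_width: 62.5
finger_force: 30.0
```

Emit:
carry_out(plan=[{"tx": 0,"ty": 0,"tz": 0,"rx": 0,"ry": 0,"rz": 0},{"tx": 0,"ty": 0,"tz": 0,"rx": 0,"ry": 0,"rz": 0},{"tx": 0,"ty": 0,"tz": 0,"rx": 0,"ry": 0,"rz": 0},{"tx": 0,"ty": 0,"tz": 0,"rx": 0,"ry": 0,"rz": 0},{"tx": 0,"ty": 0,"tz": 0,"rx": 0,"ry": 0,"rz": 0},{"tx": 0,"ty": 0,"tz": 0,"rx": 0,"ry": 0,"rz": 0}], gripper=0.15)

```text
time: 20.2
tool_pos: [506.0, -93.2, 28.0]
tcp_rot: [3.141, 0.0, -0.34]
contact_force: [0.3, -0.0, -0.4]
grip_width: 77.9
finger_force: 0.0
```

Released. I retreat upwards, then back and to the left so the cameras see the pan.

Emit:
carry_out(plan=[{"tx": 0,"ty": 0,"tz": 6,"rx": 0,"ry": 0,"rz": 0},{"tx": 0,"ty": 0,"tz": 15,"rx": 0,"ry": 0,"rz": 0},{"tx": 0,"ty": 0,"tz": 30,"rx": 0,"ry": 0,"rz": 0},{"tx": 0,"ty": 0,"tz": 40,"rx": 0,"ry": 0,"rz": 0},{"tx": -5,"ty": 40,"tz": 10,"rx": 0,"ry": 0,"rz": 0},{"tx": -5,"ty": 45,"tz": 0,"rx": 0,"ry": 0,"rz": 0},{"tx": -5,"ty": 45,"tz": 0,"rx": 0,"ry": 0,"rz": 0},{"tx": -5,"ty": 45,"tz": 0,"rx": 0,"ry": 0,"rz": 0},{"tx": -5,"ty": 45,"tz": 0,"rx": 0,"ry": 0,"rz": 0},{"tx": 0,"ty": 30,"tz": 0,"rx": 0,"ry": 0,"rz": 0},{"tx": 0,"ty": 0,"tz": 0,"rx": 0,"ry": 0,"rz": 0},{"tx": 0,"ty": 0,"tz": 0,"rx": 0,"ry": 0,"rz": 0}])

```text
time: 21.4
tool_pos: [480.9, 157.1, 129.3]
tcp_rot: [3.141, -0.0, -0.338]
contact_force: [0.2, 0.6, -1.1]
grip_width: 78.1
finger_force: 0.0
```

```bash
python3 - <<'E'
from h import *
b=bot.capture("top")[130:240,230:345,::-1]
a=bot.capture("scene")[135:230,180:300,::-1]; a=cv2.resize(a,(115,110))
cv2.imwrite("pics/c7.png",np.hstack([cv2.resize(x,None,fx=3.4,fy=3.4,interpolation=cv2.INTER_CUBIC) for x in(a,b)]))
m=bot.camera_model("top");K,R,t=[np.array(m[k]) for k in("camera_matrix","R","t")]
p=K@(R@np.array([506,-92,50])+t.ravel());print((p[:2]/p[2]-[230,130])*3.4+[391,0])
E
```

```text
[620.07726129 253.23194796]
```

View pics/c7.png

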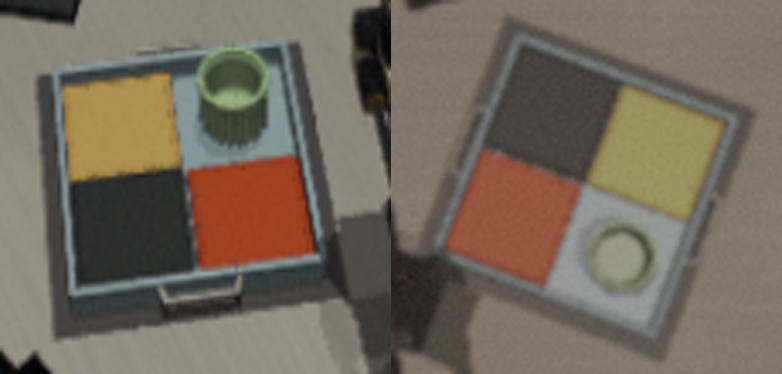

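The ramekin stands upright with its rim centre at about (620,255), against (620,253) expected. All three tiles lie flat in place, so I hand in.

```bash
python3 -c "
from plant import bot
print(bot.close_job())"
```

```text
the job is handed in; nothing more can be done
None
```

The job is handed in, with no verdict returned; the last pictures show the dark tile back left and the sand tile back right, both home against their walls, the red tile where it was, and the ramekin upright in the middle of the front right quarter.

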